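Put the last wedge carton in the counter display

ROBOT

A 6-joint arm with a two-finger parallel gripper is mounted at the origin on the work surface. World frame = base frame: x ahead of the robot, y to its left, z up, the work surface at z = 0. Lengths are in m, angles in rad, forces in N, time in s.
With the tool pointing down it reaches from about 0.25 to 0.775 m from the base axis. Payload 4 kg.
Tool frame: the origin (TCP) lies midway between the tips of the shut fingers; the grasp point (between the pads) lies 19 mm behind it; z points along the fingers, y is the direction in which the jaws open and shut (so a half turn about z gives the same grasp; the last joint's range is limited). The gripper opens to 85 mm and grips with 20 to 120 N. Pads are 22 mm wide; open, the fingers measure 114 mm over their backs; the gripper's body (76 mm by 85 mm) begins 54 mm behind the grasp point. The pads swing forward as they close: fully open they stand 13 mm farther back than shut.
Start: joints at [1.117, 0.087, 1.371, -0, 1.684, -0.103], TCP at [0.189, 0.517, 0.231] pointing down, gripper open.
Joint ranges: [-3.1, 3.1], [-0.76, 2.03], [0.27, 2.55], [-1.08, 4.22], [0.17, 2.65], [-2.57, 2.57]. Speed limits (rad/s): [2.79, 2.79, 3.14, 3.14, 3.14, 3.14].

INTERFACE

Orientations are given as a unit quaternion [x, y, z, w].
In Python, from rig import env gives the robot as it stands. The module is installed in compiled form; this text tells all that it offers.
- The arm moves only by the tool move_arm, never from a script. Its argument "commands" is a list that holds one entry, the list of rows, each a list of 7 numbers: the opening in per cent of the stroke, from 0 (shut) to 100 (fully open), then the shift along the tool's x, y, z in mm, then the turn, a rotation vector about the tool's x, y, z in rad. A call has 1 to 20 rows; each row shifts and turns the commanded pose from where the row before left it, along the tool's axes as they then stand; what a row does not reach is not made up. A row lasts 1/10 s, in which the tool goes at most 50 mm and 8.59 degrees, less where a joint would pass 70% of its speed; a pose out of reach is approached as far as the arm can. A call is refused whole if a number of a shift passes 50 or a number of a turn 0.15, either way. A call with a gripper value outside its range is refused whole. The fingers move at their own pace and stop on an object; "squeeze" is the grip in N (left out, the last holds). Time passes only in rows, so rows that do not move let the fingers close. It gives the time, the measured TCP pose, the force and the opening at its end, in the units of the state.
- env.state(): the state, without advancing time (a new reading comes with each control period).
- env.camera(name): name is "scene" or "top" or "wrist"; returns the picture (384x512x3 uint8, red, green, blue); there is no depth.
- env.calibration(name): a dict with "K" (3x3 intrinsics, pixels), "position" and "attitude" of the camera in the world; the wrist camera has in their place "mount" (4x4, takes a point from camera to tool coordinates, whose origin is the TCP and whose axes are the flange's). Camera axes: x right, y up, looking along -z (the intrinsics and any distortion apply to the point x, -y, -z); pixel columns grow to the right and rows downward; lengths in m; the calibration is good to about 2 mm. A picture is of the moment at which its call begins: read the wrist's pose just before it. calibration takes no time and is no camera call.
- env.close_job(): hands the job in, once; it reports no verdict.
The state is a dict: "clock": time; "joints": joint angles; "qd": joint speeds; "joint_efforts": joint torques, N m; "tcp_pos": TCP position; "tool_rot": TCP orientation; "wrist_force": force on the tool from outside, world axes, zero at the start; "ft_torque": the same for the moment, N m; "opening": opening from 0.0 (shut) to 1.0 (fully open).
Only numpy, scipy, OpenCV 4.12 (cv2) and the standard library are available. Lean on these libraries where they do the work, as an engineer would, in place of code of your own. Each camera call takes 0.05 s, during which the arm holds its last target.

TASK

Stand the loose wedge-shaped carton in the one free place in the row of cartons in the grey display tray, turned so that wide and narrow ends keep alternating along the row like the others, and in line with them. Set it down on the tray floor rather than dropping it, do not touch the cartons already in the row, and leave the other things on the counter where they are.

Things in the scene. Friction and masses are not known exactly. Their poses are not given: they have to be found in the camera images.
- carton_center (a point): The loose carton, upright on the counter beside the tray: white card, green band, 70 mm tall, 80 to 150 g, rigid. From above a symmetric trapezoid, 56 mm from narrow to wide end, the two end faces parallel, 46 mm and 24 mm wide. Only the end faces are free for fingers once in the row. Point: its centre, 35 mm above its underside, half-way between the ends; x to the wide end, z up. Heading varies widely.
- carton_wide (a point): Centre of the loose carton's wide end face, 28 mm from its centre along its x, half-way up; same axes.
- tray: Grey plastic display tray, fixed, place and heading vary; 102 mm (x) by 268 mm (y) outside, floor 6 mm and rim (5 mm thick) 14 mm above the counter. Origin on the counter under its centre; the row runs along its y.
- tray_floor (a point): Centre of the tray floor, axes as the tray. Five places at y = -94, -47, 0, 47, 94 mm, x = 0 (cartons stand within 3 mm), cartons' length along x. Wide ends point to +x at y = -94, 0, 94, to -x at y = -47, 47. One place, at y = -94, 0 or 94, is free; a carton there has about 12 mm to each neighbour.
- row_a_center (a point): One of the four cartons in the tray, the same size and shape as the loose carton. This point is at its centre, 35 mm above the tray floor it stands on; x points to its wide end, z up. Stands in the display row; not to be touched.
- row_b_center (a point): One of the four cartons in the tray, the same size and shape as the loose carton. This point is at its centre, 35 mm above the tray floor it stands on; x points to its wide end, z up. Stands in the display row; not to be touched.
- row_c_center (a point): One of the four cartons in the tray, the same size and shape as the loose carton. This point is at its centre, 35 mm above the tray floor it stands on; x points to its wide end, z up. Stands in the display row; not to be touched.
- row_d_center (a point): One of the four cartons in the tray, the same size and shape as the loose carton. This point is at its centre, 35 mm above the tray floor it stands on; x points to its wide end, z up. Stands in the display row; not to be touched.
- dish: Round glass change dish, 140 mm across, 18 mm tall, loose on the counter; origin under its centre. Leave alone.
- pills: Amber glass jar with a white cap, 48 mm across, 85 mm tall, loose on the counter; origin under its centre. Leave alone.
- terminal: Black card terminal lying flat, 75 mm (x) by 150 mm (y), 30 mm tall with a small screen and keys, loose; origin under its centre. Leave alone.
- pump: White pump bottle, 64 mm across, 176 mm tall, loose on the counter; origin under its centre. Leave alone.
Mind the look-alikes: they are no part of the job. What is shaped like the part that bears carton_center but blue or red is not meant.

How it is judged:
At the end, for the whole second after the job is handed in: Carton at rest upright (0.08 rad) on the tray floor in the free place, centre within 12 mm of the row's line, length within 0.2 rad of the tray's x, wide end to +x so ends alternate. Row cartons within 5 mm, other things within 15 mm of their start (x of carton_center in the frame of tray between -0.012 and 0.012 m and y of carton_center in the frame of tray between -0.112 and 0.112 m and z of carton_center in the frame of tray between 0.037 and 0.045 m and angle between carton_center's own z axis and vertical below 0.08 rad and angle between the x axis of carton_center and the x axis of tray, either way round below 0.2 rad and x of carton_wide in the frame of tray above 0.012 m and linear speed of carton below 0.02 m/s and distance of each of row_a_center, row_b_center, row_c_center, row_d_center from where it was at the start of the episode below 0.005 m and distance of each of dish, pills, terminal, pump from where it was at the start of the episode below 0.015 m); the robot touches nothing.
It fails at once if a carton of the row is touched by the robot or by the carried carton (over 0.5 N) (contact force between any of carton, the fingers, the arm and row_a above 0.5 N or contact force between any of carton, the fingers, the arm and row_b above 0.5 N or contact force between any of carton, the fingers, the arm and row_c above 0.5 N or contact force between any of carton, the fingers, the arm and row_d above 0.5 N).
It fails at once if the carton is let go while its underside is more than 15 mm above the tray floor (height (world z) of carton_center above 0.056 m and contact force between the fingers and carton below 0.02 N).
It fails at once if the dish, jar, terminal or pump bottle is pushed more than 15 mm (distance of any of dish, pills, terminal, pump from where it was at the start of the episode above 0.015 m).
It also fails if it takes over 37 s, if anything falls off the work surface, if the arm or the gripper's body presses on something with over 40 N, if the wrist force passes 120 N, or if a joint passes its speed limit or range.

## Working session

There is one attempt and no reset: what is moved stays moved. The work goes in short steps, Python scripts to look and compute and a tool call to move; the robot and the scene stay as the last step left them, time stands still between calls to the robot, and variables do not carry over. Pictures are saved under pics/ and viewed, and the job is handed in when it is done.

Besides the shell and the picture viewer there is one more tool, called after "Call:" by a JSON object that holds its "name" and its "arguments", one argument or row to a line. move_arm: Moves the arm, as the interface text tells. Its arguments: {"type":"object","properties":{"commands":{"type":"array"},"squeeze":{"type":"number"}},"required":["commands"]}

```bash
mkdir -p pics; python3 - <<'E'
from rig import env
import cv2,numpy as np
np.set_printoptions(precision=4,suppress=True)
print(env.state())
for n in ("scene","top","wrist"):
    print(n,env.calibration(n))
for n in ("scene","top"):
    cv2.imwrite(f"pics/{n}0.png",cv2.resize(env.camera(n)[:,:,::-1],(800,600),interpolation=cv2.INTER_CUBIC))
    
E
```

```text
{'clock': 0.0, 'joints': array([ 1.1169,  0.0879,  1.3723, -0.    ,  1.6836, -0.1031]), 'qd': array([-0.    ,  0.0005, -0.    ,  0.0008,  0.0001,  0.0007]), 'joint_efforts': array([  0.001 , -35.1881, -31.3266,  -0.0001,   0.0109,   0.    ]), 'tcp_pos': array([0.1888, 0.516 , 0.2301]), 'tool_rot': array([ 0.1745,  0.9847, -0.0011, -0.0003]), 'wrist_force': array([-0.0569,  0.5075, -0.0087]), 'ft_torque': array([-0.031 ,  0.0153, -0.0079]), 'opening': 1.001015293758072}
scene {'K': array([[430.4223,   0.    , 257.0253],
       [  0.    , 430.4223, 191.9885],
       [  0.    ,   0.    ,   1.    ]]), 'position': array([ 1.0349, -0.5909,  1.0155]), 'attitude': array([0.3257, 0.1011, 0.2881, 0.8948])}
top {'K': array([[472.4098,   0.    , 251.1168],
       [  0.    , 472.4098, 190.4002],
       [  0.    ,   0.    ,   1.    ]]), 'position': array([0.3314, 0.0441, 1.5971]), 'attitude': array([-0.0568,  0.0594,  0.7061, -0.7033])}
wrist {'K': array([[339.3957,   0.    , 252.6274],
       [  0.    , 339.3957, 190.5876],
       [  0.    ,   0.    ,   1.    ]]), 'mount': array([[-0.0009,  0.9446,  0.3282,  0.0842],
       [ 1.    ,  0.001 , -0.0002,  0.0007],
       [-0.0006,  0.3282, -0.9446, -0.1429],
       [ 0.    ,  0.    ,  0.    ,  1.    ]])}
```

View pics/scene0.png

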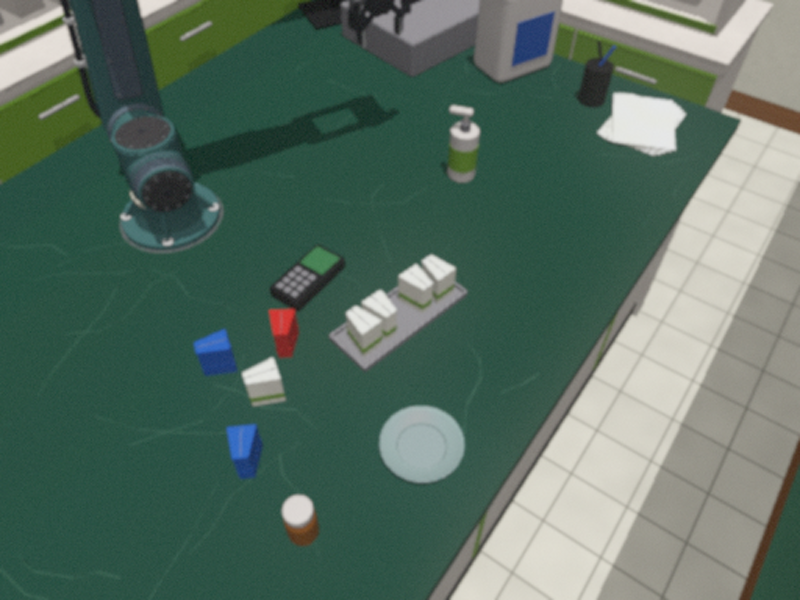

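View pics/top0.png

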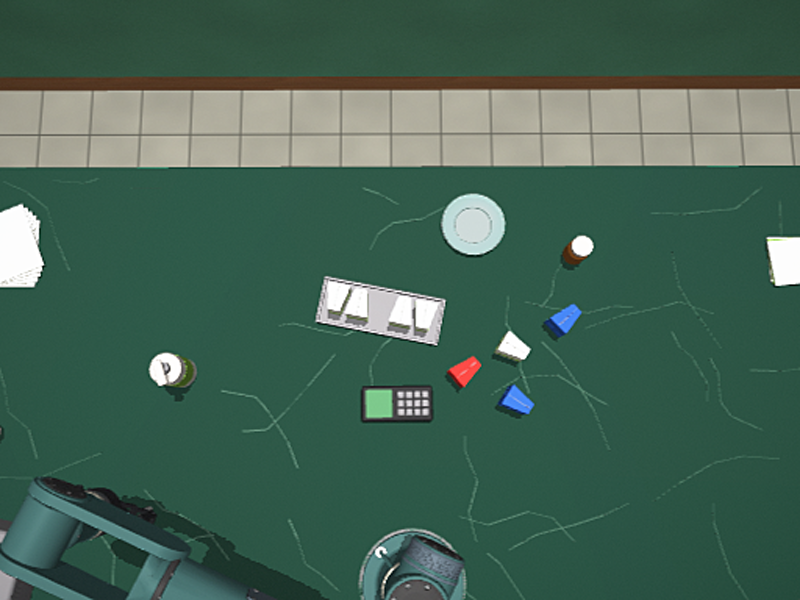

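The scene view shows the tray with its middle place free. The loose white carton is at about (512,347) in the enlarged top view, between one red and two blue look-alikes. Next I'll look at enlarged crops.

```bash
cat > h.py <<'E'
from rig import env
import cv2,numpy as np
from scipy.spatial.transform import Rotation as R
np.set_printoptions(precision=4,suppress=True)
def campose(n,st=None):
    c=env.calibration(n)
    if n!="wrist": return c["K"],R.from_quat(c["attitude"]).as_matrix(),np.array(c["position"])
    st=st or env.state()
    T=np.eye(4);T[:3,:3]=R.from_quat(st["tool_rot"]).as_matrix();T[:3,3]=st["tcp_pos"]
    M=T@c["mount"]; return c["K"],M[:3,:3],M[:3,3]
def px2w(P,uv,z):
    K,Rm,p=P; uv=np.atleast_2d(np.array(uv,float)); out=[]
    zs=np.broadcast_to(z,(len(uv),))
    for (u,v),zz in zip(uv,zs):
        d=np.linalg.solve(K,[u,v,1.]); d=Rm@np.array([d[0],-d[1],-d[2]])
        out.append(p+d*(zz-p[2])/d[2])
    return np.array(out)
def w2px(P,X):
    K,Rm,p=P; q=(np.atleast_2d(X)-p)@Rm; q=q*[1,-1,-1]; q=q@K.T; return q[:,:2]/q[:,2:]
E
python3 - <<'E'
from h import *
im=env.camera("top")[:,:,::-1]; cv2.imwrite("pics/top_raw.png",im)
cv2.imwrite("pics/tc1.png",cv2.resize(im[170:230,195:295],None,fx=8,fy=8,interpolation=cv2.INTER_CUBIC))
cv2.imwrite("pics/tc2.png",cv2.resize(im[185:275,280:380],None,fx=6,fy=6,interpolation=cv2.INTER_CUBIC))
E
```

```text
(no output)
```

View pics/tc1.png

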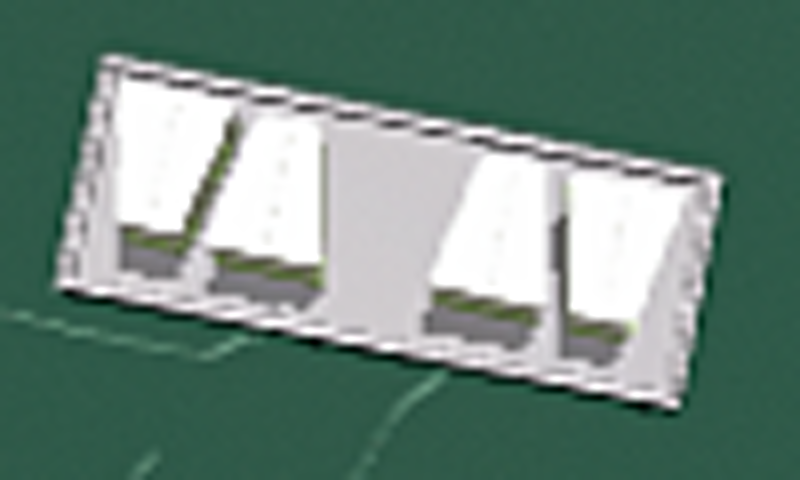

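View pics/tc2.png

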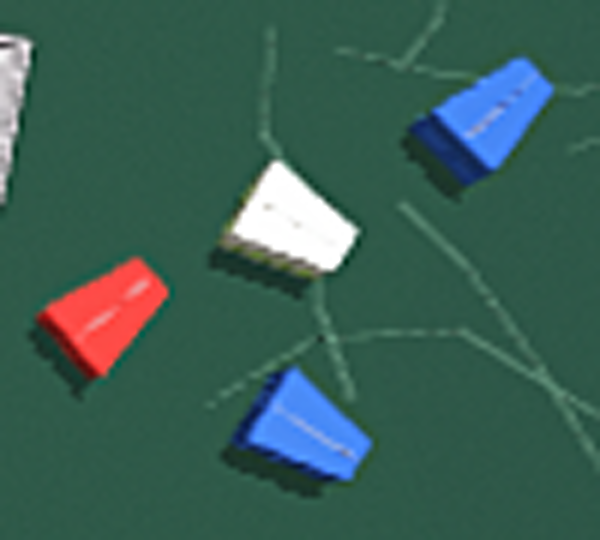

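The top-view crop shows the tray with outer corners at about (104,57), (722,178), (680,408) and (57,288). The middle place is free, and its wide end must face image-up. The loose carton's top has its wide-end corners at about (277,158) and (228,235), and its narrow-end corners at (358,232) and (335,272).

```bash
python3 - <<'E'
from h import *
P=campose("top")
f=lambda a,o,s:(np.array(a)+.5)/s-.5+np.array(o)
t=px2w(P,f([(104,57),(722,178),(680,408),(57,288)],(195,170),8),.014)
print(t,t.mean(0)); print([np.linalg.norm(t[i]-t[(i+1)%4]) for i in range(4)])
x=(t[0]+t[1]-t[2]-t[3]);print("tray yaw",np.degrees(np.arctan2(x[1],x[0])))
y=(t[0]+t[3]-t[1]-t[2]);print("tray yaw y",np.degrees(np.arctan2(-y[0],y[1])))
c=px2w(P,f([(277,158),(228,235),(335,272),(358,232)],(280,185),6),.07)
print(c);w=(c[0]+c[1])/2;n=(c[2]+c[3])/2
print("wide w",np.linalg.norm(c[0]-c[1]),"narrow",np.linalg.norm(c[2]-c[3]),"len",np.linalg.norm(w-n),"cen",(w+n)/2,"yaw",np.degrees(np.arctan2(*(w-n)[1::-1])))
for nm,p in dict(red=(105,315),blue1=(305,425),blue2=(490,115)).items(): print(nm,px2w(P,f([p],(280,185),6),.07))
st=env.state();print(R.from_quat(st['tool_rot']).as_matrix())
E
```

```text
[[ 0.6421  0.186   0.014 ]
 [ 0.5888 -0.0768  0.014 ]
 [ 0.4909 -0.0576  0.014 ]
 [ 0.5428  0.2048  0.014 ]] [0.5661 0.0641 0.014 ]
[np.float64(0.26817328419995223), np.float64(0.09972908578290876), np.float64(0.2674500403310115), np.float64(0.10103496582319736)]
tray yaw -10.9082764760669
tray yaw y -11.321777468695947
[[ 0.5162 -0.2048  0.07  ]
 [ 0.4744 -0.1771  0.07  ]
 [ 0.4542 -0.2342  0.07  ]
 [ 0.4758 -0.2474  0.07  ]]
wide w 0.05012083501139276 narrow 0.025251189475975593 len 0.05834686664637283 cen [ 0.4801 -0.2159  0.07  ] yaw 58.707349449921225
red [[ 0.4316 -0.1098  0.07  ]]
blue1 [[ 0.3726 -0.2155  0.07  ]]
blue2 [[ 0.5393 -0.3215  0.07  ]]
[[-0.9391  0.3437 -0.0008]
 [ 0.3437  0.9391 -0.0015]
 [ 0.0002 -0.0017 -1.    ]]
```

Call:
{"name": "move_arm", "arguments": {
  "commands": [
    [[100,-36,-21,-2,0,0,0],[100,-36,-21,-2,0,0,0],[100,-36,-21,-2,0,0,0],[100,-36,-21,-2,0,0,0],[100,-36,-21,-2,0,0,0],[100,-36,-21,-2,0,0,0],[100,-36,-21,-2,0,0,0],[100,-36,-21,-2,0,0,0],[100,-36,-21,-2,0,0,0],[100,-36,-21,-2,0,0,0],[100,-36,-21,-2,0,0,0],[100,-36,-21,-2,0,0,0],[100,-36,-21,-2,0,0,0],[100,-36,-21,-2,0,0,0],[100,0,0,0,0,0,0],[100,0,0,0,0,0,0]]
  ],
  "squeeze": 40
}}

```text
clock: 1.75
tcp_pos: [0.5614, 0.0665, 0.2584]
tool_rot: [0.175, 0.984, 0.0, -0.001]
wrist_force: [-0.2, 0.1, -0.0]
opening: 1.003
```

```bash
python3 - <<'E'
from h import *
import pickle
st=env.state(); im=env.camera("wrist")[:,:,::-1]
pickle.dump((campose("wrist",st),im),open("w1.pkl","wb"))
print(st['clock'],st['tcp_pos'],st['tool_rot'],st['joints'],st['wrist_force'])
cv2.imwrite("pics/w1.png",cv2.resize(im,(800,600),interpolation=cv2.INTER_CUBIC))
E
```

```text
1.75 [0.5614 0.0665 0.2584] [ 0.1754  0.9845  0.0001 -0.001 ] [ 0.0173  0.1193  1.2825  0.0006  1.7417 -1.2007] [-0.1676  0.1077 -0.014 ]
```

View pics/w1.png

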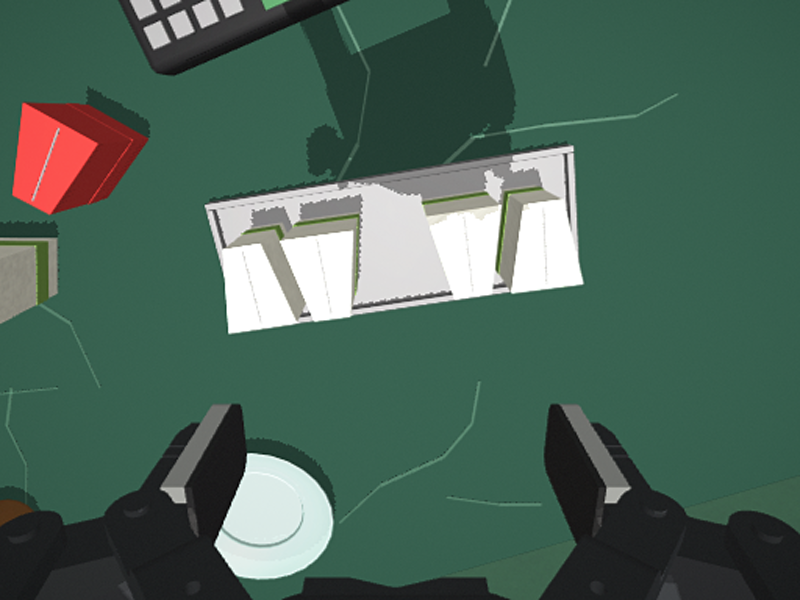

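```bash
python3 - <<'E'
from h import *
import pickle
P,im=pickle.load(open("w1.pkl","rb"))
cv2.imwrite("pics/w1a.png",cv2.resize(im[85:220,120:255],None,fx=4.4,fy=4.4,interpolation=cv2.INTER_CUBIC))
cv2.imwrite("pics/w1b.png",cv2.resize(im[85:220,250:385],None,fx=4.4,fy=4.4,interpolation=cv2.INTER_CUBIC))
E
```

```text
(no output)
```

View pics/w1a.png

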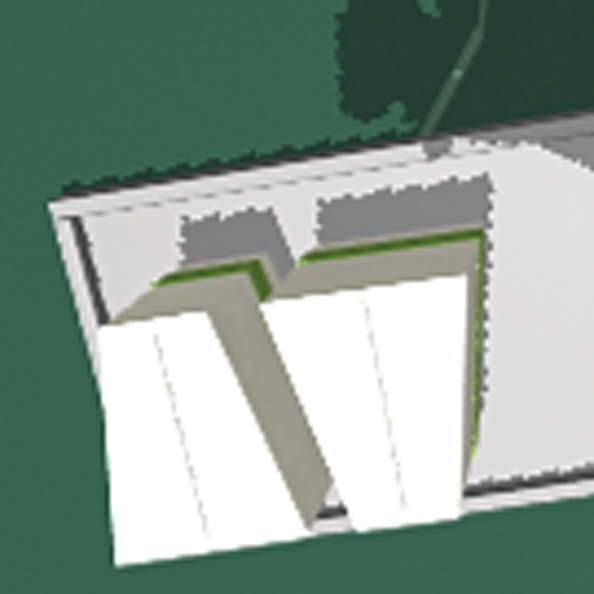

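View pics/w1b.png

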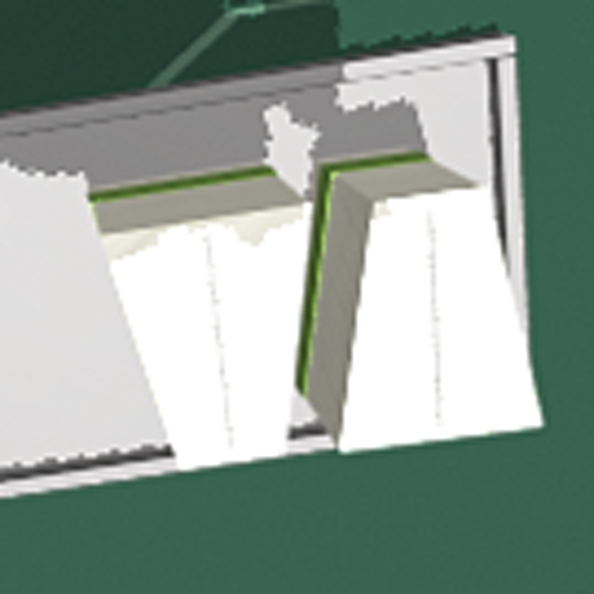

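The wrist picture shows the four row-carton tops and the two near rim corners clearly. I read the corners off the crops and fit the tray pose to them.

```bash
python3 - <<'E'
from h import *
import pickle
from scipy.optimize import least_squares
P,im=pickle.load(open("w1.pkl","rb"))
f=lambda a,o,s=4.4:(np.array(a,float)+.5)/s-.5+np.array(o)
a,b=(120,85),(250,85)
cart={-94:(f([(100,325),(208,310),(117,567),(312,530)],a)),-47:f([(268,300),(468,275),(357,532),(462,516)],a),
47:f([(100,237),(312,203),(178,468),(287,455)],b),94:f([(378,203),(487,185),(340,452),(543,425)],b)}
rim=np.vstack([px2w(P,f([(50,203)],a),.014),px2w(P,f([(516,36)],b),.014)])
print("rim",rim,np.linalg.norm(rim[0]-rim[1]),"yaw",np.degrees(np.arctan2(*((rim[1]-rim[0])*[-1,1,1])[:2])))
cs={}
for y,p in cart.items():
    w=px2w(P,p,.076); i=(w[0]+w[1])/2;o=(w[2]+w[3])/2;d=o-i
    cs[y]=(i+o)[:2]/2
    print(y,"c",(i+o)/2,"widths",np.linalg.norm(w[0]-w[1]),np.linalg.norm(w[2]-w[3]),"len",np.linalg.norm(d),"yaw",np.degrees(np.arctan2(d[1],d[0])))
def res(q):
    c,s=np.cos(q[2]),np.sin(q[2]); M=np.array([[c,-s],[s,c]]); r=[]
    for y,v in cs.items(): r.append(M@[0,y/1e3]+q[:2]-v)
    for y,v in zip((-.134,.134),rim): r.append(M@[-.051,y]+q[:2]-v[:2])
    return np.ravel(r)
s=least_squares(res,[.566,.064,-.19]); print(s.x,np.degrees(s.x[2]));print(s.fun.reshape(-1,2)*1e3)
E
```

```text
rim [[ 0.4928 -0.0549  0.014 ]
 [ 0.5453  0.2071  0.014 ]] 0.26719903918302945 yaw -11.310616434156554
-94 c [ 0.5497 -0.026   0.076 ] widths 0.024622066536175793 0.04750333567771237 len 0.05623361637439582 yaw -11.148604302981084
-47 c [0.5599 0.0203 0.076 ] widths 0.04488727690562237 0.025004794503696477 len 0.05656824623594564 yaw -13.079802879944697
47 c [0.5771 0.1108 0.076 ] widths 0.046523575089844504 0.02514827532296813 len 0.05629645645154029 yaw -11.56109893602852
94 c [0.5886 0.158  0.076 ] widths 0.023608485359339813 0.046354274086122506 len 0.0561993370309331 yaw -12.979706645240515
[ 0.5689  0.0658 -0.2002] -11.47248732647914
[[ 0.4961 -0.2431]
 [-0.364  -0.5614]
 [ 1.1259  1.0968]
 [-0.9783 -0.0514]
 [-0.5895 -0.4384]
 [ 0.3098  0.1975]]
```

Call:
{"name": "move_arm", "arguments": {
  "commands": [
    [[100,-3,-42,0,0,0,0],[100,-3,-42,0,0,0,0],[100,-3,-42,0,0,0,0],[100,-3,-42,0,0,0,0],[100,-3,-42,0,0,0,0],[100,-3,-42,0,0,0,0],[100,-3,-41,0,0,0,0],[100,0,0,15,0,0,0.097],[100,0,0,15,0,0,0.097],[100,0,0,0,0,0,0],[100,0,0,0,0,0,0]]
  ]
}}

```text
clock: 2.9
tcp_pos: [0.4803, -0.2139, 0.2295]
tool_rot: [0.267, 0.964, 0.0, -0.0]
wrist_force: [-0.1, -0.6, -0.0]
opening: 0.998
```

```bash
python3 - <<'E'
from h import *
import pickle
st=env.state(); im=env.camera("wrist")[:,:,::-1]
pickle.dump((campose("wrist",st),im),open("w2.pkl","wb"))
print(st['clock'],st['tcp_pos'],st['tool_rot'],st['joints'],st['wrist_force'])
cv2.imwrite("pics/w2.png",cv2.resize(im,(800,600),interpolation=cv2.INTER_CUBIC))
E
```

```text
2.9 [ 0.4803 -0.2139  0.2295] [ 0.2672  0.9636  0.0002 -0.0001] [-0.527   0.0337  1.4307  0.0003  1.6775 -1.5568] [-0.0755 -0.599  -0.0416]
```

View pics/w2.png

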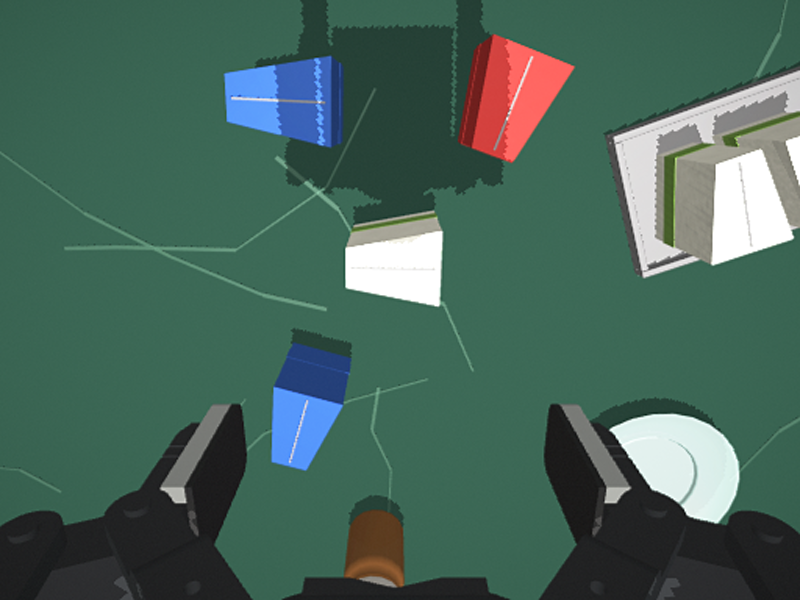

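```bash
python3 - <<'E'
from h import *
import pickle
P,im=pickle.load(open("w2.pkl","rb"))
cv2.imwrite("pics/w2a.png",cv2.resize(im[125:205,210:295],None,fx=7,fy=7,interpolation=cv2.INTER_CUBIC))
E
```

```text
(no output)
```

View pics/w2a.png

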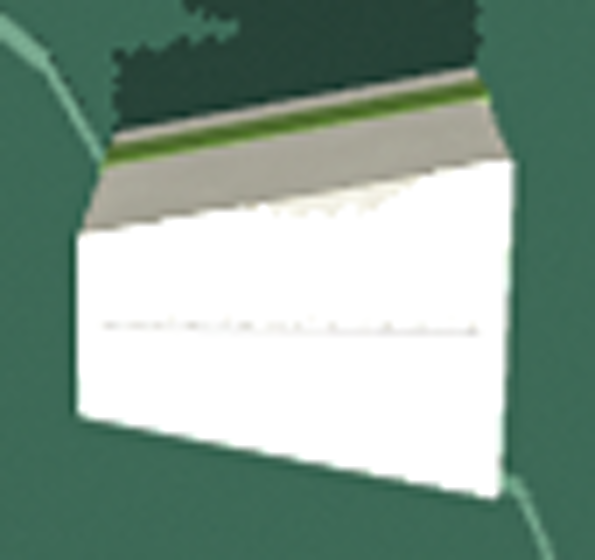

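The crop shows the carton top with narrow-end corners at (78,232) and (78,413), and wide-end corners at (514,158) and (501,497).

```bash
python3 - <<'E'
from h import *
import pickle
P,im=pickle.load(open("w2.pkl","rb"))
f=lambda a,o,s=7:(np.array(a,float)+.5)/s-.5+np.array(o)
w=px2w(P,f([(78,232),(78,413),(514,158),(501,497)],(210,125)),.07)
i=(w[0]+w[1])/2;o=(w[2]+w[3])/2;d=o-i;c=(i+o)/2
print(c,np.linalg.norm(w[0]-w[1]),np.linalg.norm(w[2]-w[3]),np.linalg.norm(d),np.degrees(np.arctan2(d[1],d[0])))
e1=w[1]-w[0];e2=w[3]-w[2]
for e in(e1,e2): print("end perp yaw",np.degrees(np.arctan2(e[1],e[0]))+90, np.degrees(np.arctan2(e[1],e[0]))-90)
st=env.state();T=R.from_quat(st['tool_rot']).as_matrix();print("tool y yaw",np.degrees(np.arctan2(T[1,1],T[0,1])))
print("shift tool mm",1e3*T.T@(c-st['tcp_pos']))
E
```

```text
[ 0.4818 -0.215   0.07  ] 0.024801905918174164 0.04652446752037015 0.05673277468856247 57.84005887169261
end perp yaw 57.186669051866275 -122.81333094813372
end perp yaw 58.46490565236312 -121.53509434763689
tool y yaw 58.98503227103162
shift tool mm [ -1.2317  -0.2016 160.1497]
```

Call:
{"name": "move_arm", "arguments": {
  "commands": [
    [[100,-1,0,30,0,0,0.02],[100,0,0,40,0,0,0],[100,0,0,40,0,0,0],[100,0,0,40,0,0,0],[100,0,0,30,0,0,0],[100,0,0,20,0,0,0],[100,0,0,9,0,0,0],[100,0,0,0,0,0,0],[100,0,0,0,0,0,0]]
  ]
}}

```text
clock: 3.85
tcp_pos: [0.4825, -0.216, 0.022]
tool_rot: [0.278, 0.961, -0.0, 0.001]
wrist_force: [0.7, -0.1, 0.5]
opening: 1.006
```

```bash
python3 - <<'E'
from h import *
st=env.state()
print(st['clock'],st['tcp_pos'],st['tool_rot'],st['wrist_force'])
cv2.imwrite("pics/w3.png",cv2.resize(env.camera("wrist")[:,:,::-1],(800,600),interpolation=cv2.INTER_CUBIC))
E
```

```text
3.85 [ 0.4825 -0.216   0.022 ] [ 0.2782  0.9605 -0.0003  0.0015] [ 0.6742 -0.069   0.4761]
```

View pics/w3.png

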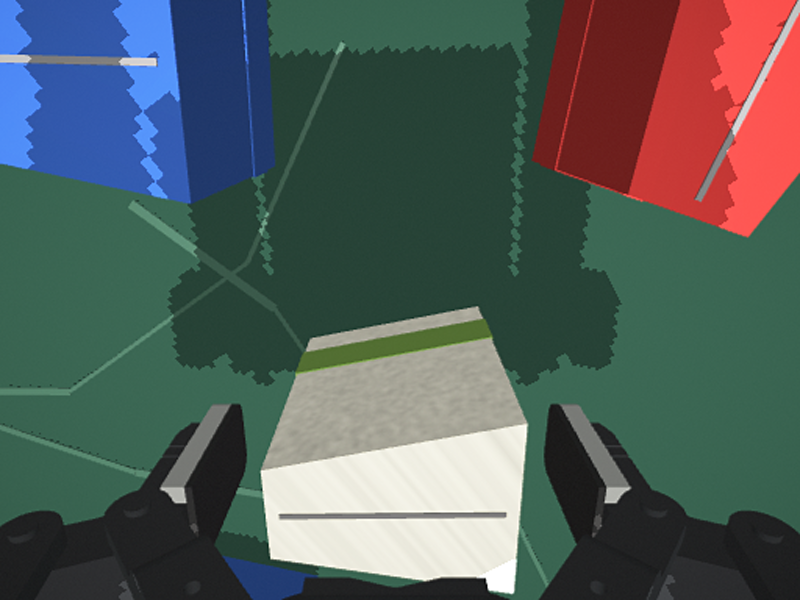

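The carton sits centred between the open pads. I'll close the fingers.

Call:
{"name": "move_arm", "arguments": {
  "commands": [
    [[60,0,0,0,0,0,0],[40,0,0,0,0,0,0],[40,0,0,0,0,0,0],[40,0,0,0,0,0,0],[40,0,0,0,0,0,0],[40,0,0,0,0,0,0],[40,0,0,0,0,0,0],[40,0,0,0,0,0,0]]
  ],
  "squeeze": 40
}}

```text
clock: 4.7
tcp_pos: [0.4821, -0.2162, 0.0216]
tool_rot: [0.279, 0.96, -0.0, 0.001]
wrist_force: [-0.2, -0.4, 5.1]
opening: 0.651
```

```bash
python3 - <<'E'
from h import *
st=env.state()
print(st['clock'],st['tcp_pos'],st['opening'],st['wrist_force'])
cv2.imwrite("pics/w4.png",cv2.resize(env.camera("wrist")[:,:,::-1],(800,600),interpolation=cv2.INTER_CUBIC))
E
```

```text
4.7 [ 0.4821 -0.2162  0.0216] 0.6508070447446351 [-0.1974 -0.3834  5.0519]
```

View pics/w4.png

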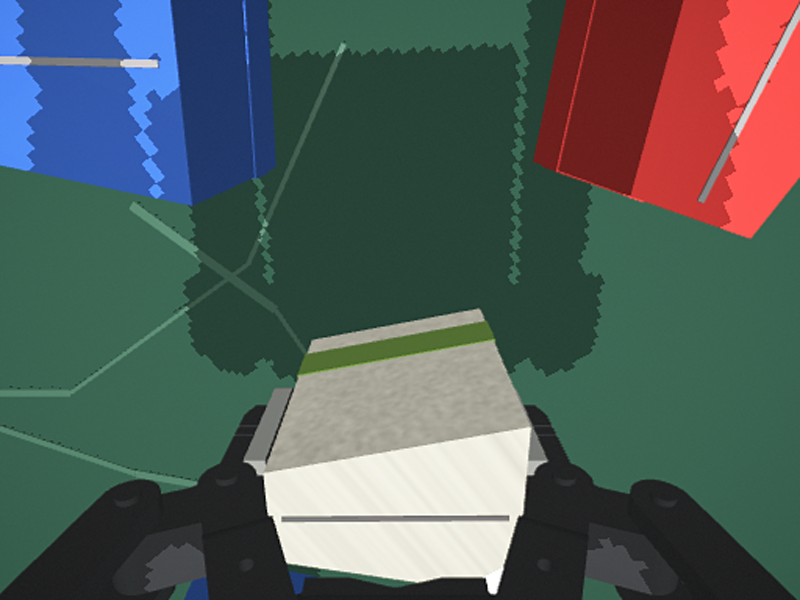

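Call:
{"name": "move_arm", "arguments": {
  "commands": [
    [[40,0,0,-4,0,0,0],[40,0,0,-10,0,0,0],[40,0,0,-20,0,0,0],[40,0,0,-30,0,0,0],[40,0,0,-30,0,0,0],[40,0,0,-26,0,0,0],[40,0,0,-10,0,0,0],[40,0,0,0,0,0,0],[40,0,0,0,0,0,0]]
  ],
  "squeeze": 50
}}

```text
clock: 5.65
tcp_pos: [0.4805, -0.2152, 0.1489]
tool_rot: [0.279, 0.96, 0.0, -0.001]
wrist_force: [0.6, 0.8, -2.0]
opening: 0.65
```

```bash
python3 - <<'E'
from h import *
import pickle
st=env.state()
print(st['clock'],st['tcp_pos'],st['tool_rot'],st['opening'],st['wrist_force'],st['joints'])
P=campose("wrist",st);im=env.camera("wrist")[:,:,::-1]
pickle.dump((P,im,st),open("w5.pkl","wb"))
cv2.imwrite("pics/w5.png",cv2.resize(im[180:384,140:370],None,fx=3.4,fy=2.9,interpolation=cv2.INTER_CUBIC))
T=R.from_quat(st['tool_rot']).as_matrix();print("yaw",np.degrees(np.arctan2(T[1,1],T[0,1])))
d=np.array([.569,.0655,.1516])-st['tcp_pos'];print("shift",1e3*T.T@d)
E
```

```text
5.65 [ 0.4805 -0.2152  0.1489] [ 0.2787  0.9604  0.0003 -0.0012] 0.6495446974828497 [ 0.6088  0.8419 -1.9705] [-0.529   0.0678  1.5557  0.0001  1.5205 -1.535 ]
yaw 57.63961577281163
shift [ 75.4842 284.5406  -2.5499]
```

View pics/w5.png

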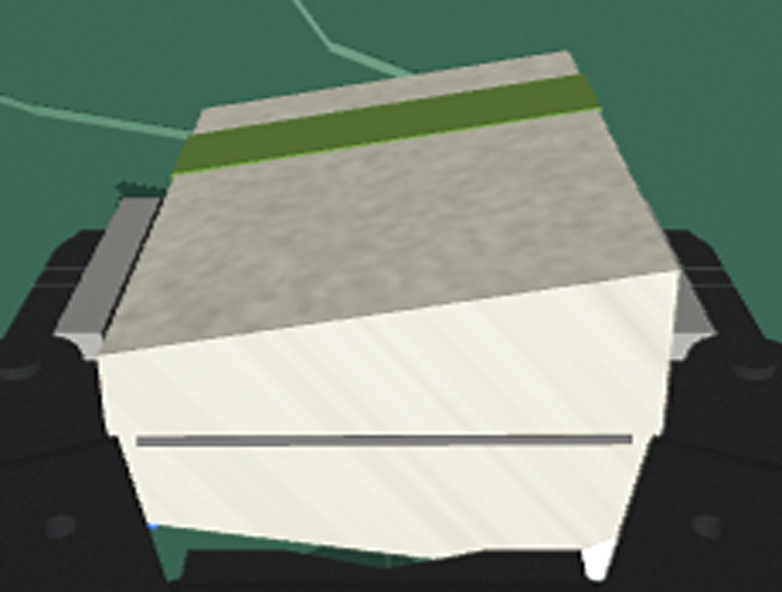

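```bash
python3 - <<'E'
from h import *
import pickle
P,im,st=pickle.load(open("w5.pkl","rb"))
T=R.from_quat(st['tool_rot']).as_matrix()
px=lambda x,y:((x+.5)/3.4-.5+140,(y+.5)/2.9-.5+180)
top=px2w(P,[px(102,353),px(678,270),px(137,441),px(632,439)],st['tcp_pos'][2]+.0484)
bot=px2w(P,[px(203,108),px(568,51)],st['tcp_pos'][2]-.0216)
print("top nar-near, wide-near, seam ends (tool mm)\n",(top-st['tcp_pos'])@T*1e3)
print("bottom nar, wide\n",(bot-st['tcp_pos'])@T*1e3)
E
```

```text
top nar-near, wide-near, seam ends (tool mm)
 [[ 12.5625 -26.7434 -48.369 ]
 [ 23.4744  28.6662 -48.3429]
 [  0.1077 -24.2026 -48.3996]
 [  0.3367  25.9094 -48.3996]]
bottom nar, wide
 [[ 12.5415 -27.221   21.6312]
 [ 23.517   28.8164  21.6574]]
```

Call:
{"name": "move_arm", "arguments": {
  "commands": [
    [[40,5,19,0,0,0,0],[40,9.5,35,0,0,0,0],[40,9.5,35,0,0,0,0],[40,9.5,35,0,0,0,0],[40,9.5,35,0,0,0,0],[40,9.5,35,0,0,0,0],[40,9.5,35,0,0,0,0],[40,9.5,35,0,0,0,0],[40,4.5,20,0,0,0,0],[40,0,0,0,0,0,0.12],[40,0,0,0,0,0,0.12],[40,0,0,0,0,0,0.12],[40,0,0,0,0,0,0.12],[40,0,0,0,0,0,0.12],[40,0,0,0,0,0,0.12],[40,0,0,0,0,0,0.12],[40,0,0,0,0,0,0.12],[40,0,0,0,0,0,0.12],[40,0,0,0,0,0,0.125],[40,0,0,0,0,0,0]]
  ]
}}

```text
clock: 7.7
tcp_pos: [0.5679, 0.0649, 0.1479]
tool_rot: [0.774, 0.633, -0.002, -0.001]
wrist_force: [-0.3, 0.2, -1.1]
opening: 0.651
```

Call:
{"name": "move_arm", "arguments": {
  "commands": [
    [[40,0,0,0,0,0,0],[40,0,0,0,0,0,0],[40,0,0,0,0,0,0]]
  ]
}}

```text
clock: 8.0
tcp_pos: [0.5688, 0.0649, 0.1499]
tool_rot: [0.774, 0.634, -0.0, -0.0]
wrist_force: [0.1, 1.3, -1.7]
opening: 0.649
```

```bash
python3 - <<'E'
from h import *
import pickle
st=env.state()
print(st['clock'],st['tcp_pos'],st['tool_rot'],st['opening'],st['wrist_force'],st['joints'])
P=campose("wrist",st);im=env.camera("wrist")[:,:,::-1]
pickle.dump((P,im,st),open("w6.pkl","wb"))
cv2.imwrite("pics/w6.png",cv2.resize(im,(800,600),interpolation=cv2.INTER_CUBIC))
T=R.from_quat(st['tool_rot']).as_matrix();print("yaw",np.degrees(np.arctan2(T[1,1],T[0,1])))
d=np.array([.568,.0653,.0276])-st['tcp_pos'];print("shift",1e3*T.T@d)
t=env.camera("top")[:,:,::-1]
cv2.imwrite("pics/t6.png",cv2.resize(t[160:240,195:295],None,fx=7,fy=7,interpolation=cv2.INTER_CUBIC))
E
```

```text
8.0 [0.5688 0.0649 0.1499] [ 0.7735  0.6338 -0.0002 -0.0003] 0.6492548427340642 [ 0.0507  1.3105 -1.6899] [0.0145 0.1668 1.4441 0.0001 1.5314 0.2125]
yaw -11.343633056079156
shift [  0.2166  -0.7807 122.3249]
```

View pics/w6.png

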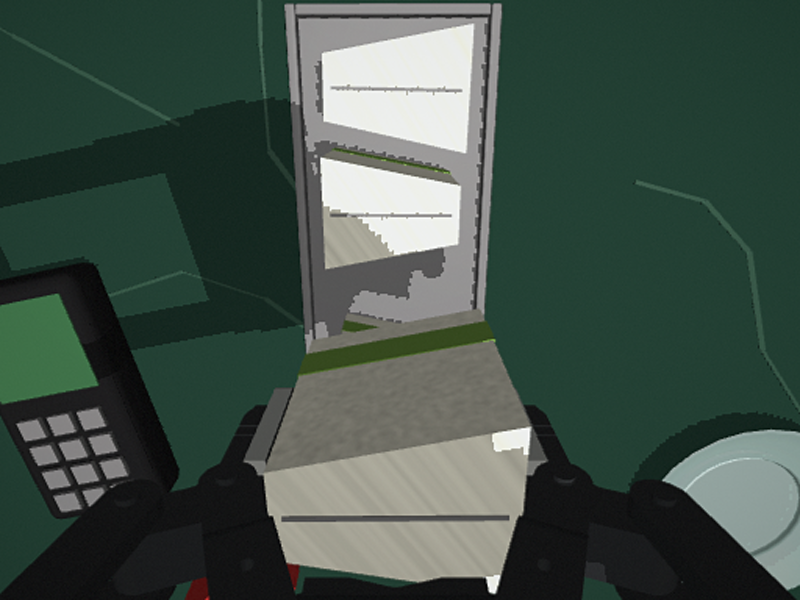

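```bash
python3 - <<'E'
from h import *
import pickle
P,im,st=pickle.load(open("w6.pkl","rb"))
cv2.imwrite("pics/w6a.png",cv2.resize(im[0:230,170:335],None,fx=3.4,fy=2.6,interpolation=cv2.INTER_CUBIC))
E
```

```text
(no output)
```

View pics/w6a.png

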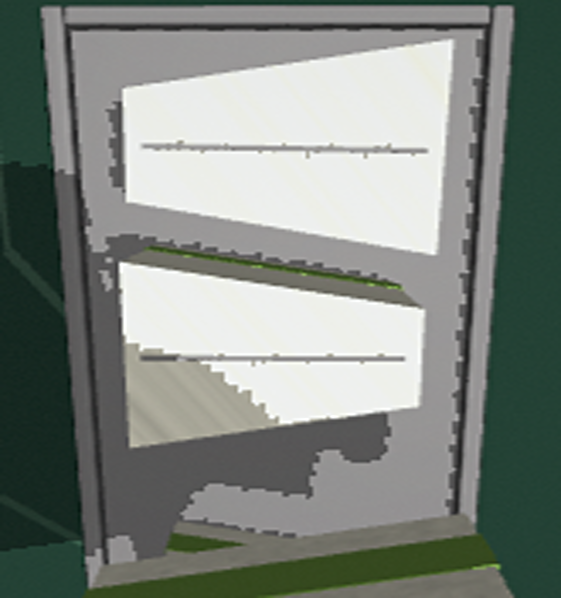

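View pics/t6.png

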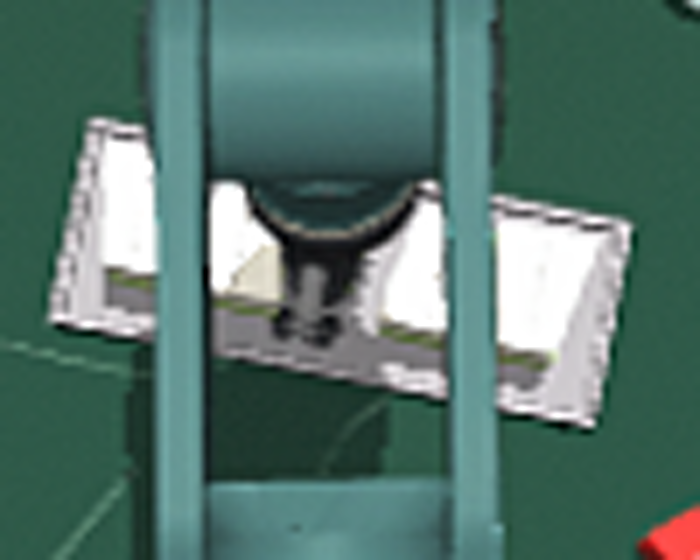

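```bash
python3 - <<'E'
from h import *
import pickle
P,im,st=pickle.load(open("w6.pkl","rb"))
T=R.from_quat(st['tool_rot']).as_matrix()
px=lambda a:[((x+.5)/3.4-.5+170,(y+.5)/2.6-.5) for x,y in a]
tl=lambda a,z:((px2w(P,px(a),z)-st['tcp_pos'])@T*1e3)[:,:2]
for n,a in dict(C=[(120,262),(131,447),(424,308),(420,406)],D=[(124,88),(125,202),(454,40),(437,254)]).items():
    q=tl(a,.076);d=(q[2]+q[3]-q[0]-q[1])/2
    print(n,q.mean(0),"len",np.linalg.norm(d),"dir off tool y deg",np.degrees(np.arctan2(d[0],d[1])),"w",np.linalg.norm(q[0]-q[1]),np.linalg.norm(q[2]-q[3]),q.tolist())
r=tl([(43,8),(513,8)],.014);print("rim",r,r.mean(0))
E
```

```text
C [46.3638 -0.8742] len 55.87182612808456 dir off tool y deg -0.09269311007196555 w 45.74703448003981 24.251935404175363 [[69.28252619333907, -28.80791437557734], [23.53549192316051, -28.812296276969715], [58.444222043294836, 26.967522564988233], [34.193017275390744, 27.155772806635568]]
D [94.4102  1.233 ] len 56.10145038025603 dir off tool y deg -1.1070856072835698 w 24.25080280649789 45.59404385454347 [[107.06854381419316, -26.34576038300057], [82.83571591433616, -27.279295993225585], [116.66077707976869, 29.728040624894415], [71.07560068204035, 28.828858886854963]]
rim [[133.7274 -50.5579]
 [133.6166  50.2611]] [133.672   -0.1484]
```

Seen from this pose, the tray end rim and the neighbouring carton agree with the earlier fit to within about 1 mm. Now I lower to just above the floor.

Call:
{"name": "move_arm", "arguments": {
  "commands": [
    [[40,-0.2,-1,0,0,0,0],[40,0,0,10,0,0,0],[40,0,0,15,0,0,0],[40,0,0,15,0,0,0],[40,0,0,15,0,0,0],[40,0,0,15,0,0,0],[40,0,0,15,0,0,0],[40,0,0,15,0,0,0],[40,0,0,10,0,0,0],[40,0,0,5,0,0,0],[40,0,0,0,0,0,0],[40,0,0,0,0,0,0],[40,0,0,0,0,0,0]]
  ]
}}

```text
clock: 9.4
tcp_pos: [0.5688, 0.0649, 0.0364]
tool_rot: [0.774, 0.633, 0.001, 0.001]
wrist_force: [-0.3, -0.3, -1.0]
opening: 0.654
```

```bash
python3 - <<'E'
from h import *
st=env.state()
print(st['clock'],st['tcp_pos'],st['tool_rot'],st['opening'],st['wrist_force'])
cv2.imwrite("pics/w7.png",cv2.resize(env.camera("wrist")[:,:,::-1],(800,600),interpolation=cv2.INTER_CUBIC))
E
```

```text
9.4 [0.5688 0.0649 0.0364] [0.7738 0.6334 0.0009 0.0006] 0.6536444356269239 [-0.2712 -0.3289 -1.0441]
```

View pics/w7.png

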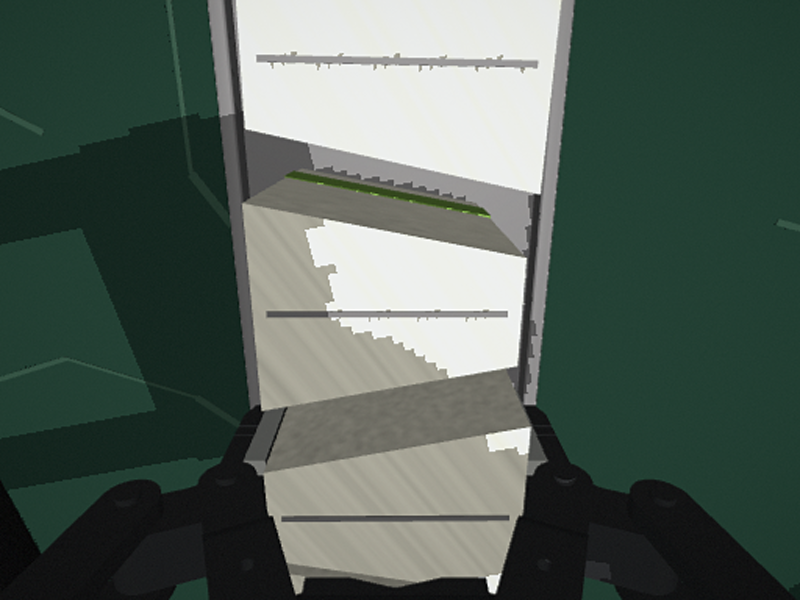

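The carton is between its neighbours and in line with them, with no lateral force. It should be about 8 mm above the floor, so I lower it slowly.

Call:
{"name": "move_arm", "arguments": {
  "commands": [
    [[40,0,0,2,0,0,0],[40,0,0,2,0,0,0],[40,0,0,1.5,0,0,0],[40,0,0,0,0,0,0],[40,0,0,0,0,0,0]]
  ]
}}

```text
clock: 9.95
tcp_pos: [0.5679, 0.0649, 0.0297]
tool_rot: [0.774, 0.633, -0.0, -0.0]
wrist_force: [0.2, 0.0, -1.6]
opening: 0.653
```

Call:
{"name": "move_arm", "arguments": {
  "commands": [
    [[40,0,0,1,0,0,0],[40,0,0,0,0,0,0],[40,0,0,0,0,0,0]]
  ]
}}

```text
clock: 10.25
tcp_pos: [0.568, 0.0649, 0.0288]
tool_rot: [0.774, 0.633, 0.0, -0.0]
wrist_force: [-0.6, 0.5, -0.8]
opening: 0.648
```

Call:
{"name": "move_arm", "arguments": {
  "commands": [
    [[40,0,0,1,0,0,0],[40,0,0,0,0,0,0],[40,0,0,0,0,0,0]]
  ]
}}

```text
clock: 10.55
tcp_pos: [0.5679, 0.0649, 0.0278]
tool_rot: [0.774, 0.633, -0.0, -0.0]
wrist_force: [0.0, 0.2, -0.8]
opening: 0.647
```

Call:
{"name": "move_arm", "arguments": {
  "commands": [
    [[40,0,0,0.5,0,0,0],[40,0,0,0,0,0,0],[40,0,0,0,0,0,0]]
  ]
}}

```text
clock: 10.85
tcp_pos: [0.568, 0.065, 0.0277]
tool_rot: [0.774, 0.633, 0.0, 0.0]
wrist_force: [-0.8, -0.3, 2.2]
opening: 0.648
```

Call:
{"name": "move_arm", "arguments": {
  "commands": [
    [[40,0,0,0.5,0,0,0],[40,0,0,0,0,0,0],[40,0,0,0,0,0,0]]
  ]
}}

```text
clock: 11.15
tcp_pos: [0.568, 0.065, 0.0277]
tool_rot: [0.774, 0.633, 0.0, 0.0]
wrist_force: [-2.4, -0.7, 4.6]
opening: 0.652
```

The vertical force rose to +4.6 N and z stopped falling, so the carton is on the floor. I release it and retreat straight up.

Call:
{"name": "move_arm", "arguments": {
  "commands": [
    [[68,0,0,0,0,0,0],[72,0,0,0,0,0,0],[78,0,0,0,0,0,0],[85,0,0,0,0,0,0],[85,0,0,0,0,0,0],[85,0,0,0,0,0,0]]
  ]
}}

```text
clock: 11.75
tcp_pos: [0.568, 0.0649, 0.0267]
tool_rot: [0.774, 0.633, 0.0, -0.0]
wrist_force: [0.4, 0.3, 0.1]
opening: 0.85
```

```bash
python3 - <<'E'
from h import *
st=env.state()
print(st['clock'],st['tcp_pos'],st['opening'],st['wrist_force'])
cv2.imwrite("pics/w8.png",cv2.resize(env.camera("wrist")[:,:,::-1],(800,600),interpolation=cv2.INTER_CUBIC))
E
```

```text
11.75 [0.568  0.0649 0.0267] 0.8495095753938599 [0.3779 0.2845 0.0869]
```

View pics/w8.png

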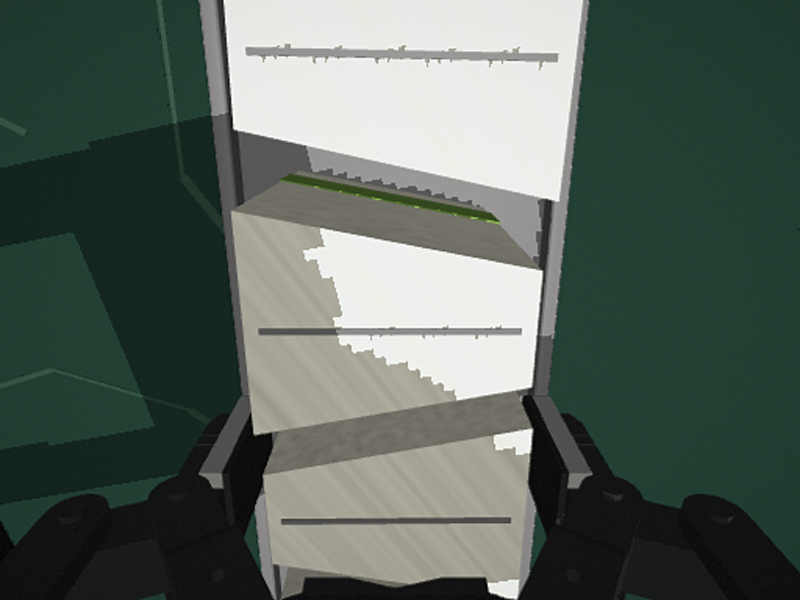

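The pads stand clear of both end faces, so I lift.

Call:
{"name": "move_arm", "arguments": {
  "commands": [
    [[88,0,0,-8,0,0,0],[88,0,0,-20,0,0,0],[88,0,0,-30,0,0,0],[88,0,0,-40,0,0,0],[88,0,0,-40,0,0,0],[88,0,0,-40,0,0,0],[88,0,0,-30,0,0,0],[88,-30,0,0,0,0,0],[88,-40,0,0,0,0,0],[88,-30,0,0,0,0,0],[88,0,0,0,0,0,0],[88,0,0,0,0,0,0]]
  ]
}}

```text
clock: 13.0
tcp_pos: [0.5482, -0.0334, 0.2354]
tool_rot: [0.774, 0.633, 0.001, 0.0]
wrist_force: [-0.1, -1.0, -0.1]
opening: 0.878
```

```bash
python3 - <<'E'
from h import *
import pickle
st=env.state()
print(st['clock'],st['tcp_pos'],st['opening'],st['wrist_force'])
P=campose("wrist",st);im=env.camera("wrist")[:,:,::-1]
pickle.dump((P,im,st),open("w9.pkl","wb"))
cv2.imwrite("pics/w9.png",cv2.resize(im,(800,600),interpolation=cv2.INTER_CUBIC))
cv2.imwrite("pics/s9.png",cv2.resize(env.camera("scene")[:,:,::-1],(800,600),interpolation=cv2.INTER_CUBIC))
E
```

```text
13.0 [ 0.5482 -0.0334  0.2354] 0.877886310129079 [-0.0955 -0.9999 -0.081 ]
```

View pics/w9.png

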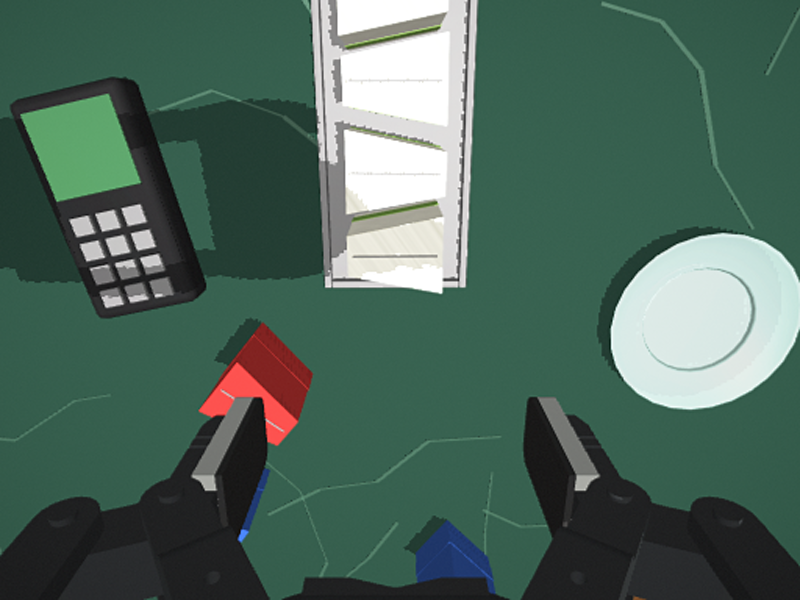

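View pics/s9.png

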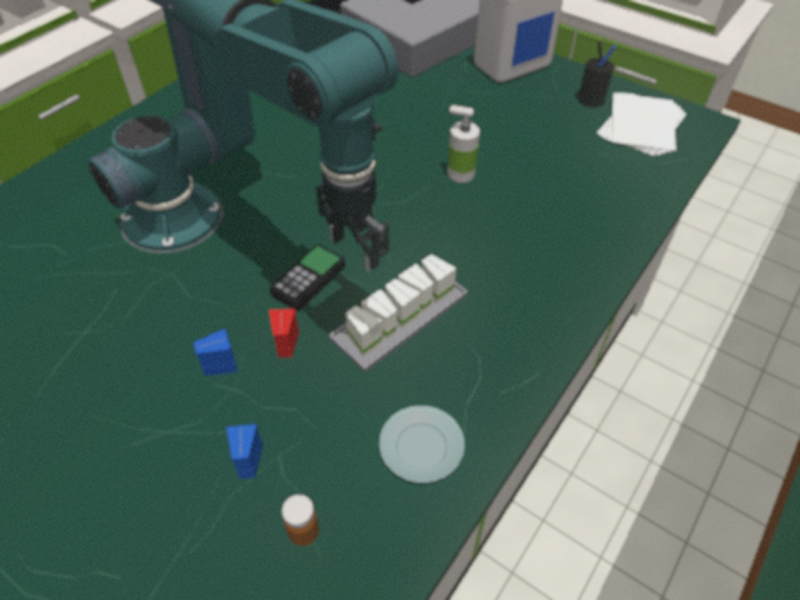

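```bash
python3 - <<'E'
from h import *
import pickle
P,im,st=pickle.load(open("w9.pkl","rb"))
s=512/800
w=px2w(P,np.array([(342,51),(342,105),(449,29),(447,125)])*s,.076)
i=(w[0]+w[1])/2;o=(w[2]+w[3])/2;d=o-i;c=(i+o)/2
a=-.1995;M=np.array([[np.cos(a),np.sin(a)],[-np.sin(a),np.cos(a)]])
print(c,"tray frame mm",1e3*M@(c[:2]-[.569,.0655]),np.linalg.norm(w[0]-w[1]),np.linalg.norm(w[2]-w[3]),np.linalg.norm(d),np.degrees(np.arctan2(d[1],d[0])))
print(env.close_job())
E
```

```text
[0.5697 0.0675 0.076 ] tray frame mm [0.2536 2.0889] 0.026387477083561522 0.04686274221632576 0.05592785055350266 -11.482512706864965
the job is handed in; nothing more can be done
None
```

The loose carton now stands in the free middle place of the tray (y = 0). Its wide end faces the tray's +x, so the wide and narrow ends alternate along the row. I gripped it by its end faces and lowered it until the upward force showed floor contact (about 4.6 N). Then I opened the fingers and lifted straight up. I handed the job in at about 13 s of the 37 s.

- **Position:** in the last wrist picture the carton's centre is about 0.3 mm off the row's line and 2 mm along it. Its heading of -11.5° matches the tray's fitted -11.4 to -11.5°.
- **Size check:** the measured top came out at 26/47/56 mm against the true 24/46/56 mm, so the reading is good to about 2 mm.
- **Neighbours and other things:** force readings showed no sign of a side contact during the lowering. The row cartons, dish, jar, terminal and pump bottle look unmoved by eye in the final scene and wrist pictures, but I did not measure them again.
- **Checks:** none failed or disagreed.

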